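# Clamp the board and hold up the shorting pin

### The arm

A 6-joint arm with a two-finger parallel gripper is mounted at the origin on the work surface. World frame = base frame: x ahead of the robot, y to its left, z up, the work surface at z = 0. Lengths are in m, angles in rad, forces in N, time in s.
With the tool pointing down it reaches from about 0.275 to 0.75 m from the base axis. Payload 10.2 kg.
Tool frame: the origin (TCP) lies between the finger pads; the fingertips stand 17 mm ahead of it and the grasp point (between the pads) lies 2 mm behind it; z points along the fingers, y is the line along which they close (so a half turn about z gives the same grasp; the last joint's range is limited). The gripper opens to 88 mm and grips with 3 to 60 N. Pads are 18 mm wide; open, the fingers measure 123 mm over their backs; the gripper's body (75 mm by 187 mm) begins 45 mm behind the grasp point.
Start: joints at [0.967, 0.313, 1.498, -0, 1.331, -0.223], TCP at [0.195, 0.487, 0.221] pointing down, gripper open.
Joint ranges: [-2.94, 2.94], [-0.97, 2.17], [0.19, 2.56], [-1.23, 4.37], [0.02, 3.11], [-2.88, 2.88]. Speed limits (rad/s): [2.39, 2.39, 3.01, 3.14, 3.14, 3.14].

### API

Orientations are given as [roll, pitch, yaw] about the fixed x, y, z axes, in that order (R = Rz(yaw) Ry(pitch) Rx(roll)).
In Python, from workcell import monitor, camera, camera_params, ticket gives the robot as it stands.
- The arm moves only by the tool step_hand, called after "Emit:" by a JSON object that holds its "op" and its "data". Schema: {"type":"object","properties":{"motion":{"type":"string"},"clamp_n":{"type":"number"},"only":{"type":"string"},"quiet":{"type":"boolean"},"lines":{"type":"string"}},"required":["motion"],"additionalProperties":false}. motion is a string of 1 to 5 rows, one to a line, with the numbers parted by spaces; each row has 7 numbers: dx, dy, dz in parts of the range, where 1.0 means 750 mm, then a rotation vector rx, ry, rz in fractions of the full range, 1 being 4 rad, then the finger opening in m; each row is the pose to reach, as a shift and turn from the pose commanded when the call began, along the tool's axes at that moment; what a row does not reach only later rows make up. A row lasts 1/12 s, in which the tool goes at most 0.0417 m and 0.125 rad, less where a joint would pass 70% of its speed; a pose out of reach is approached as far as the arm can. The fingers move at their own pace and stop on an object; clamp_n is the grip in N (left out, the last holds). Time passes only in rows, so rows that do not move let the fingers close. The tool returns the time, the measured TCP pose, the force, the opening and the grip force at its end. only (a regular expression) keeps the lines of the reply that match it, lines (a string "A,B") keeps lines A to B, and quiet returns only ok. Input that does not fit is refused with a message, and nothing moves.
- monitor.sense(): the state, without advancing time (a new reading comes with each control period).
- camera(name): name is "side" or "top" or "wrist"; returns (picture, depth): 420x560x3 uint8, blue, green, red; 420x560 float32, m along the optical axis (not along the pixel's ray), 0 where there is no reading.
- camera_params(name): a dict with "intrinsics" (3x3 intrinsics, pixels), "R" (3x3) and "t" (3): a world point X has camera coordinates R X + t. Camera axes: x right, y down, z forward; pixel columns grow to the right and rows downward; lengths in m; the calibration is good to about 2 mm. A picture is of the moment at which its call begins: read the wrist's pose just before it. camera_params takes no time and is no camera call; for the wrist camera it gives the pose at the moment of the call.
- ticket.job_done(): hands the job in; it is judged then, once.
The state is a dict: "clock": time; "joints": joint angles; "qvel": joint speeds; "joint_torque": joint torques, N m; "tool_pos": TCP position; "tcp_rot": TCP orientation; "contact_force": force on the tool from outside, world axes, zero at the start; "wrist_torque": the same for the moment, N m; "gripper_width": finger opening in m; "grip_force": force on a finger pad.
Only numpy, scipy, OpenCV 4.12 (cv2) and the standard library are available. Lean on these libraries where they do the work, as an engineer would, in place of code of your own. Each camera call takes 0.05 s, during which the arm holds its last target. There are 200 camera calls.

### The job

On the test jig, swing the yellow clamp arm fully closed over the circuit board, until its hook rests around the catch post. Then, with the clamp left closed, gently draw the orange-headed shorting pin straight up in its snug bore by about 30 mm, until the block's top face cuts the middle of the pin's red band, without forcing it sideways or pulling it right out, and finish while still holding it there in the gripper for the no-load reading. Leave the multimeter, phone, tape, spare board and brass nut where they are.

Things in the scene. Friction and masses are not known exactly. Their poses are not given: they have to be found in the camera images.
- jig: test jig fixed to the table: black base plate 220 (x) x 260 (y) x 20 mm, on it a green circuit board (parts up to 44 mm above the table) and, on the right (-y), an aluminium guide block 60 x 60 mm, its top 70 mm above the table. Origin: centre of the underside, on the table; at yaw 0 x points away from the robot, y left, z up. Place and yaw vary.
- bore_mouth (a point): centre of the bore's mouth in the top face of the aluminium guide block, 70 mm above the table. The bore is vertical, 15.5 mm in diameter, 50 mm deep. Axes as the jig's.
- pin: loose shorting pin standing in the bore: steel shank 14 mm across, 64 mm long, then an orange head; 96 mm overall, 0.1 to 0.2 kg. Origin: centre of its foot, z up along the pin. Starts fully down, foot on the bore's floor, free to turn; its yaw varies. A red band 11 to 29 mm from the foot is hidden at first: its upper edge leaves the bore after 21 mm of lift, its lower after 39 mm.
- pin_grip (a point): centre of the pin's orange head, 80 mm above its foot (100 mm above the table at the start). The head is a flat-sided block 28 mm (pin's x) x 16 mm (pin's y) x 32 mm tall, 84 to 116 mm above the table at the start; grip it across y. Axes as the pin's.
- clamp (a joint): angle of the yellow clamp arm about its vertical pivot, rad: 0 is closed (stop; the hook is around the catch post), it grows as the arm swings open, clockwise seen from above, to 1.7. It starts at 0.8 to 1.5 and stays where it is left; pushing the handle takes about 1 N.
- clamp_pivot (a point): the clamp arm's vertical pivot axis, behind the board, at the arm's underside 50 mm above the table. Closed, the arm runs from here along the jig's -x over the board; open, it points towards the jig's +y. The yellow arm is a bar 16 mm wide, 50 to 58 mm above the table, 160 mm long from pivot to tip.
- clamp_handle (a point): the middle height of the gripping zone of the arm's upright red round handle, 105 mm above the table and 110 mm from the pivot axis. The handle is 16 mm in diameter, stands on the arm from 58 to 115 mm above the table and is parallel to the pivot axis.
- catch_post (a point): the fixed steel catch post on the front of the jig, 10 mm in diameter with a 14 mm cap, top 67 mm above the table; this point is on its axis at 65 mm. The hook at the arm's end closes around it.
- multimeter: loose orange multimeter, 190 x 90 x 36 mm, lying on its back; origin at the centre of its underside. A bystander.
- phone: loose white phone with dark screen, 145 x 70 x 9 mm, lying flat; origin at the centre of its underside. A bystander.
- tape: loose cardboard-coloured tape ring, 84 mm outside, 24 mm tall, lying flat; origin at the centre of its underside. A bystander.
- spare_board: loose green circuit board, 60 x 100 mm, 13 mm tall with its parts; origin at the centre of its underside. A bystander.
- nut: loose round brass thumb nut, 18 mm in diameter, 12 mm tall, standing on the jig's base plate in front of the guide block; origin at the centre of its underside. A bystander.
There are look-alikes about, which are no part of the job. There is more than one size of the pin; the job needs the middle-sized.

How it is judged:
By the outcome, as a careful person would: the job done as asked, in the order asked, and still so for the second after the job is handed in, while the arm keeps its last pose, push and grip.
It also fails if it takes over 54 s, if anything falls off the work surface, if the arm or the gripper's body presses on something with over 40 N, if the wrist force passes 120 N, or if a joint passes its speed limit or range.

## Working session

There is one attempt and no reset: what is moved stays moved. The work goes in short steps, Python scripts to look and compute and a tool call to move; the robot and the scene stay as the last step left them, time stands still between calls to the robot, and variables do not carry over. Pictures are saved under pics/ and viewed, at most 10 in all, crops included, and the job is handed in when it is done.

```bash
mkdir -p pics; ls
```

Run:
```python
from workcell import monitor,camera,camera_params
import cv2,numpy as np
print(monitor.sense())
for n in("top","side"):
    p,d=camera(n); cv2.imwrite(f"pics/{n}0.png",p); np.save(f"pics/{n}0.npy",d); print(n,camera_params(n))
```

```text
pics
{'clock': 0.0, 'joints': array([ 9.66596178e-01,  3.13427501e-01,  1.49841544e+00,  2.08536254e-05,
        1.33097620e+00, -2.23423692e-01]), 'qvel': array([-0.00075535, -0.00056956, -0.00102156,  0.00075509, -0.00181027,
        0.00045904]), 'joint_torque': array([-2.45375277e-04, -4.02205610e+01, -2.52262473e+01,  6.93758251e-02,
        3.52961454e-02, -8.37244966e-05]), 'tool_pos': array([0.19498114, 0.48717562, 0.22048073]), 'tcp_rot': array([-3.14040114e+00, -2.91500011e-04,  2.76081106e+00]), 'contact_force': array([-0.05124294, -0.46155282, -0.21403956]), 'wrist_torque': array([0.05544341, 0.00118723, 0.01125489]), 'grip_force': 0.0, 'gripper_width': 0.0880569502967093}
top {'intrinsics': array([[434.80468427,   0.        , 275.99752461],
       [  0.        , 434.80468427, 207.00003272],
       [  0.        ,   0.        ,   1.        ]]), 'R': array([[ 0.00165499, -0.99989167,  0.01462577],
       [-0.99652763, -0.00286662, -0.08321341],
       [ 0.08324632, -0.01443727, -0.99642442]]), 't': array([0.03269077, 0.5834566 , 0.90912064])}
side {'intrinsics': array([[385.34716063,   0.        , 275.76628861],
       [  0.        , 385.34716063, 213.97210786],
       [  0.        ,   0.        ,   1.        ]]), 'R': array([[ 0.92723168, -0.37418363,  0.0151005 ],
       [-0.16478493, -0.44388461, -0.88080212],
       [ 0.33628461,  0.8142193 , -0.4732437 ]]), 't': array([-0.50210478,  0.21067716,  0.65835197])}
```

View pics/top0.png

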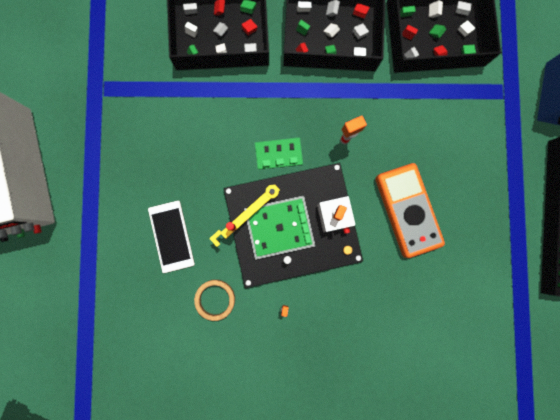

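View pics/side0.png

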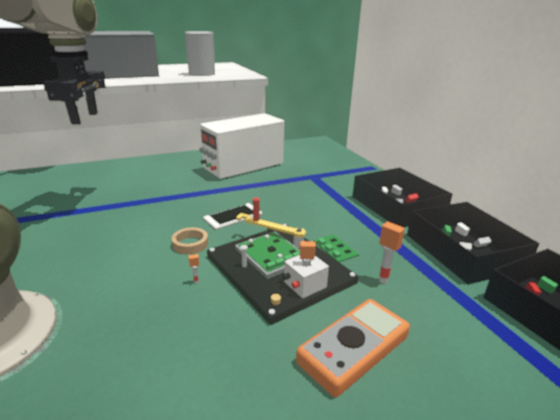

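Top: jig with corners near (226,187), (340,166), (361,263), (247,286). The clamp pivot is at about (273,190), the handle (230,227), the post (287,260) and the pin head (340,212). The look-alikes are the large pin (355,126) and the small one (285,311). I'll enlarge the jig.

Run:
```python
import cv2,numpy as np
p=cv2.imread("pics/top0.png"); cv2.imwrite("pics/c1.png",cv2.resize(p[155:295,205:375],None,fx=4.5,fy=4.2,interpolation=cv2.INTER_CUBIC)[:,:765])
```

```text
(no output)
```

View pics/c1.png

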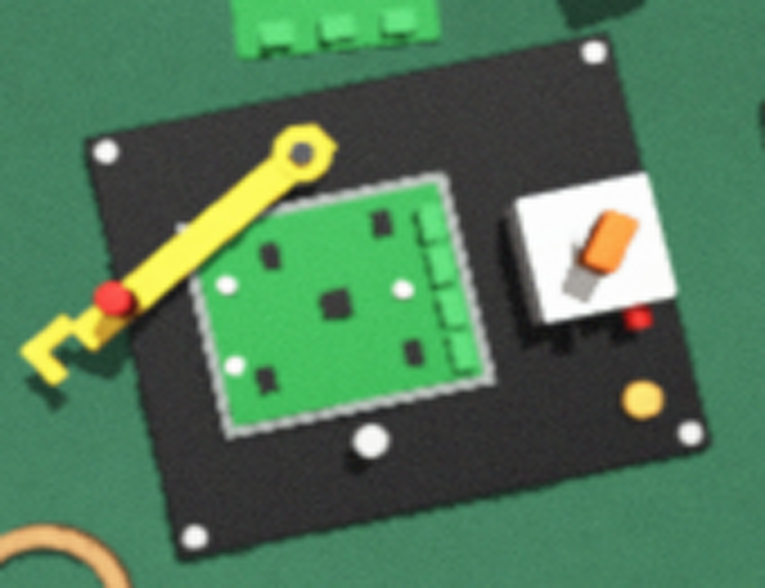

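Create h.py:
```python
import numpy as np
def ray(P,u,v,z):
    K,R,t=P["intrinsics"],P["R"],P["t"]; d=R.T@np.linalg.solve(K,[u,v,1]); c=-R.T@t
    return c+d*(z-c[2])/d[2]
def proj(P,X):
    q=P["intrinsics"]@(P["R"]@np.asarray(X)+P["t"]); return q[:2]/q[2]
```

Run:
```python
from h import *; from workcell import camera_params
import cv2
P=camera_params("top")
f=lambda cx,cy,z:ray(P,205+(cx+.5)/4.5-.5,155+(cy+.5)/4.2-.5,z)
s=lambda n,l,z:print(n,[f(*q,z)[:2].round(4).tolist() for q in l])
sc=np.array([f(*q,.02) for q in[(106,152),(594,52),(690,433),(195,537)]])
print(sc.mean(0))
co=np.array([f(*q,.02) for q in[(86,138),(607,37),(710,447),(180,560)]]); c=co.mean(0); print(co.round(4).tolist(),c)
e=(co[0]+co[3]-co[1]-co[2]); yaw=np.arctan2(-e[0],e[1]); e=co[0]+co[1]-co[2]-co[3]; print("yaw",yaw,np.arctan2(e[1],e[0]))
b=np.array([f(*q,.07) for q in[(515,200),(647,175),(677,296),(545,322)]]); print("block",b.mean(0),(b[:2].mean(0)-b[2:].mean(0)))
h=[f(*q,.116) for q in[(606,209),(639,223),(614,274),(581,260)]]; print("head",np.round(h,4).tolist(),np.mean(h,0))
s("pivot",[(302,153)],.06); s("handle",[(113,297)],.115); s("post",[(371,441)],.067); s("nut",[(643,400)],.032)
p=cv2.imread("pics/top0.png"); d=np.load("pics/top0.npy")
m=cv2.inRange(cv2.cvtColor(p,cv2.COLOR_BGR2HSV),(5,150,140),(16,255,255)); m[:, :325]=0;m[:,358:]=0;m[:195]=0;m[235:]=0
v,u=np.nonzero(m); w=[]
for a,b_ in zip(u,v):
    q=np.array([(a-P["intrinsics"][0,2])/434.8,(b_-207)/434.8,1])*d[b_,a]; w.append(P["R"].T@(q-P["t"]))
w=np.array(w); w=w[(w[:,2]>.108)&(w[:,2]<.125)]; print(len(w),w.mean(0)); print(cv2.minAreaRect(w[:,:2].astype(np.float32)))
```

```text
[ 0.54700683 -0.0022512   0.02      ]
[[0.6257, 0.1469, 0.02], [0.6794, -0.1042, 0.02], [0.4682, -0.1511, 0.02], [0.4113, 0.1002, 0.02]] [ 0.54614289 -0.00204562  0.02      ]
yaw 0.21660774763138732 0.21643187871816194
block [ 0.56620754 -0.09004356  0.07      ] [0.05916221 0.01304684 0.        ]
head [[0.5812, -0.0874, 0.116], [0.5747, -0.1016, 0.116], [0.5511, -0.0905, 0.116], [0.5575, -0.0764, 0.116]] [ 0.56612773 -0.08894665  0.116     ]
pivot [[0.6135, 0.0434]]
handle [[0.5401, 0.1244]]
post [[0.4728, 0.012]]
nut [[0.4922, -0.1173]]
91 [ 0.56513403 -0.0879107   0.11622484]
((0.5658239126205444, -0.08822271972894669), (0.0147511912509799, 0.026499900966882706), 65.91937255859375)
```

Units first: shifts go in shares of 750 mm and turns go in shares of 4 rad. So -0.185 m / 0.75 = -0.2467, -0.148 m / 0.75 = -0.1973.

Emit:
{"op": "step_hand", "data": {"motion": "-0.0493 -0.0227 0 0 0 0 0.088\n-0.0987 -0.0453 0 0 0 0 0.088\n-0.148 -0.068 0 0 0 0 0.088\n-0.1973 -0.0907 0 0 0 0 0.088\n-0.2467 -0.1133 0 0 0 0 0.088", "clamp_n": 10}}

```text
clock: 0.52
tool_pos: [0.3361, 0.3381, 0.2209]
tcp_rot: [-3.141, -0.0, 2.761]
contact_force: [0.6, 1.0, -0.0]
gripper_width: 0.088
grip_force: 0.0
```

Emit:
{"op": "step_hand", "data": {"motion": "-0.0493 -0.0227 0 0 0 0 0.088\n-0.0987 -0.0453 0 0 0 0 0.088\n-0.148 -0.068 0 0 0 0 0.08\n-0.1973 -0.0907 0 0 0 0 0.07\n-0.2467 -0.1133 0 0 0 0 0.06"}}

```text
clock: 0.93
tool_pos: [0.4764, 0.1903, 0.2209]
tcp_rot: [-3.141, -0.0, 2.761]
contact_force: [0.6, 0.8, 0.2]
gripper_width: 0.0703
grip_force: 0.0
```

Emit:
{"op": "step_hand", "data": {"motion": "-0.0493 -0.0227 0 0 0 0 0.06\n-0.0987 -0.0453 0 0 0 0 0.06\n-0.1133 -0.052 0 0 0 0 0.06\n-0.1133 -0.052 0 0 0 0 0.06"}}

```text
clock: 1.27
tool_pos: [0.541, 0.1221, 0.2201]
tcp_rot: [-3.141, -0.001, 2.757]
contact_force: [-0.4, 1.0, 1.3]
gripper_width: 0.0597
grip_force: 0.0
```

Run:
```python
from workcell import monitor,camera,camera_params
from h import *; import cv2
P=camera_params("wrist"); p,d=camera("wrist"); cv2.imwrite("pics/w1.png",p); s=monitor.sense(); print(s["tool_pos"],s["tcp_rot"],s["contact_force"])
print(proj(P,[.5401,.1244,.115]),proj(P,[.6135,.0434,.06]),proj(P,[.566,-.0885,.116]),P)
```

```text
[0.53984425 0.12382383 0.22031754] [-3.14123352e+00 -1.44417276e-03  2.75904285e+00] [-0.4871065   0.77363488  0.20272556]
[276.43638017 201.90693502] [230.38131414 280.22456815] [ 64.59874214 315.58668662] {'intrinsics': array([[344.76261755,   0.        , 275.84730246],
       [  0.        , 344.76261755, 211.84191205],
       [  0.        ,   0.        ,   1.        ]]), 'R': array([[ 0.37461022,  0.92718135,  0.00139104],
       [ 0.88969053, -0.35988426,  0.2809521 ],
       [ 0.26099416, -0.10400993, -0.95972078]]), 't': array([-0.31735398, -0.47606135,  0.2599455 ])}
```

View pics/w1.png

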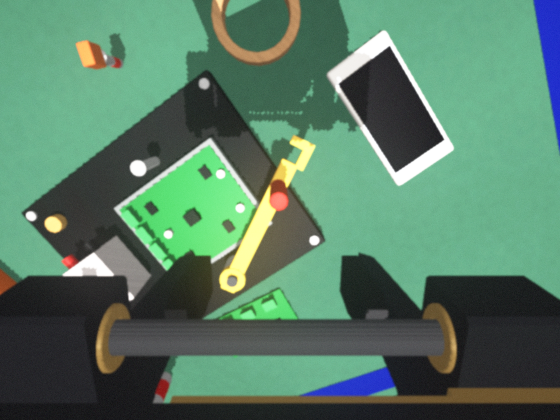

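The handle top is at (280,198), within 3 mm of the prediction, and the pivot at (232,281). I'll go down and cage the handle.

Converted, 0.116 m / 0.75 = 0.1547, 0.08 m / 0.75 = 0.1067.

Emit:
{"op": "step_hand", "data": {"motion": "0 0 0.0533 0 0 0 0.06\n0 0 0.1067 0 0 0 0.06\n0 0 0.1547 0 0 0 0.04\n0 0 0.1547 0 0 0 0.022\n0 0 0.1547 0 0 0 0.022", "clamp_n": 5}}

```text
clock: 1.73
tool_pos: [0.5387, 0.1256, 0.1051]
tcp_rot: [-3.141, -0.002, 2.762]
contact_force: [0.3, 0.3, 0.1]
gripper_width: 0.0422
grip_force: 0.0
```

Emit:
{"op": "step_hand", "data": {"motion": "0 0 0 0 0 0 0.022\n0.008 -0.0173 0 0 0 0 0.022\n0.0133 -0.0347 0 0 0 0 0.022\n0.0147 -0.0533 0 0 0 0 0.022\n0.016 -0.0733 0 0 0 0 0.022"}}

```text
clock: 2.15
tool_pos: [0.5091, 0.0777, 0.1079]
tcp_rot: [3.14, 0.005, 2.762]
contact_force: [-0.5, 0.2, 0.2]
gripper_width: 0.0216
grip_force: 0.0
```

Converted, -0.054 m / 0.75 = -0.072, -0.019 m / 0.75 = -0.0253.

Emit:
{"op": "step_hand", "data": {"motion": "-0.0027 -0.0187 0 0 0 0 0.022\n-0.008 -0.0373 0 0 0 0 0.022\n-0.016 -0.0547 0 0 0 0 0.022\n-0.0253 -0.0693 0 0 0 0 0.022\n-0.0253 -0.072 0 0 0 0 0.022"}}

```text
clock: 2.57
tool_pos: [0.5073, 0.0189, 0.107]
tcp_rot: [3.141, 0.004, 2.76]
contact_force: [0.6, 0.3, 0.7]
gripper_width: 0.0222
grip_force: 0.0
```

Emit:
{"op": "step_hand", "data": {"motion": "0 -0.0027 0 0 0 0 0.022\n-0.0013 -0.004 0 0 0 0 0.022\n-0.0013 -0.0053 0 0 0 0 0.022\n-0.0013 -0.0053 0 0 0 0 0.022"}}

```text
clock: 2.9
tool_pos: [0.5053, 0.0167, 0.1051]
tcp_rot: [3.142, 0.0, 2.761]
contact_force: [-1.1, 0.9, -0.3]
gripper_width: 0.0216
grip_force: 0.0
```

Run:
```python
from workcell import monitor,camera
import cv2
p,d=camera("top"); cv2.imwrite("pics/t2.png",cv2.resize(p[155:295,205:375],None,fx=4,fy=4,interpolation=3))
```

```text
(no output)
```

View pics/t2.png

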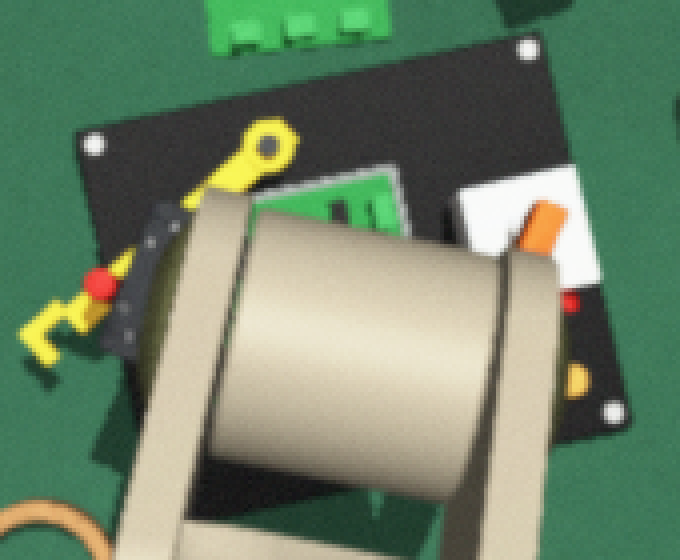

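The clamp is still open: the handle is unchanged at crop (101,284), so the fingers missed it. I'll back off upward, away from the handle, and check with depth.

Converted, -0.1 m / 0.75 = -0.1333, -0.065 m / 0.75 = -0.0867.

Emit:
{"op": "step_hand", "data": {"motion": "0 0 -0.04 0 0 0 0.022\n0 0 -0.0867 0 0 0 0.022\n0 0 -0.1333 0 0 0 0.022\n0 0 -0.1333 0 0 0 0.022"}}

```text
clock: 3.28
tool_pos: [0.5076, 0.0164, 0.2113]
tcp_rot: [3.14, 0.01, 2.762]
contact_force: [0.8, -0.7, 0.6]
gripper_width: 0.0219
grip_force: 0.0
```

Run:
```python
from workcell import monitor,camera,camera_params
from h import *; import cv2
print(monitor.sense()["tool_pos"])
for n in("top","wrist","side"):
    P=camera_params(n); p,d=camera(n); cv2.imwrite(f"pics/{n}3.png",p)
    H=cv2.cvtColor(p,cv2.COLOR_BGR2HSV); m=cv2.inRange(H,(0,150,90),(5,255,255))|cv2.inRange(H,(174,150,90),(180,255,255))|cv2.inRange(H,(22,130,120),(34,255,255))
    v,u=np.nonzero(m); q=np.linalg.solve(P["intrinsics"],np.array([u,v,1+0*u],float))*d[v,u]; w=(P["R"].T@(q-P["t"][:,None])).T
    r=(H[v,u,0]<10)|(H[v,u,0]>170)
    a=np.linalg.norm(w[:,:2]-[.6135,.0434],axis=1)<.19
    for k,nm,zl in((r,"red",.1),(~r,"yel",.045)):
        g=w[k&a&(w[:,2]>zl)&(w[:,2]<.13)]
        if len(g): print(n,nm,len(g),g.mean(0),g.min(0),g.max(0))
```

```text
[0.5076321  0.01637755 0.21125752]
top red 6 [0.54163575 0.13055927 0.11592312] [0.53883208 0.12949547 0.11379641] [0.54453626 0.13170032 0.11693537]
top yel 219 [0.56970245 0.09515208 0.05938257] [0.50002283 0.03042501 0.04861334] [0.62636774 0.17001161 0.06543108]
wrist red 303 [0.53745688 0.12464637 0.11210521] [0.53155032 0.11754746 0.10047321] [0.54658881 0.13252669 0.11729749]
wrist yel 567 [0.54886386 0.10840253 0.05670112] [0.50062547 0.04479222 0.0499609 ] [0.6246759  0.16067583 0.07636842]
side red 14 [0.53819018 0.11760709 0.11346388] [0.53413884 0.11286241 0.10375393] [0.54149949 0.12016271 0.11802585]
side yel 95 [0.56377846 0.08713049 0.05690956] [0.50065118 0.03040021 0.05335704] [0.61673192 0.16004156 0.06192947]
```

View pics/wrist3.png

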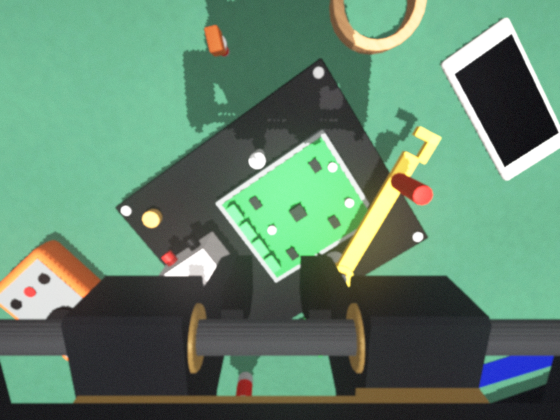

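Handle is at (415,187), still open, with the jig otherwise undisturbed. I'll check from the depth where the fingers really are relative to the reported TCP.

Run:
```python
from workcell import monitor,camera,camera_params
from h import *
from scipy.spatial.transform import Rotation as Ro
import cv2
s=monitor.sense(); P=camera_params("wrist"); p,d=camera("wrist")
T=Ro.from_euler("xyz",s["tcp_rot"]).as_matrix(); o=s["tool_pos"]
for z in(.017,0,-.03): print(z,proj(P,o+T@[0,0,z]))
v,u=np.nonzero((d>0)&(d<.19)); q=np.linalg.solve(P["intrinsics"],np.array([u,v,1+0*u],float))*d[v,u]; w=(P["R"].T@(q-P["t"][:,None])).T
t=(w-o)@T
for lo,hi in((-.2,-.1),(-.1,-.045),(-.045,-.02),(-.02,0),(0,.03),(.03,.2)):
    g=t[(t[:,2]>lo)&(t[:,2]<hi)]
    if len(g): print(lo,hi,len(g),g.min(0).round(3),g.max(0).round(3), np.median(g,0).round(3))
```

```text
0.017 [273.74566978 244.62675378]
0 [273.62055675 256.96777182]
-0.03 [273.33269302 285.36234879]
-0.2 -0.1 35849 [ 0.011 -0.058 -0.119] [ 0.035  0.062 -0.1  ] [ 0.023  0.002 -0.106]
-0.1 -0.045 23244 [-0.012 -0.078 -0.1  ] [ 0.035  0.08  -0.045] [ 0.025  0.002 -0.096]
-0.045 -0.02 2484 [-0.009 -0.026 -0.045] [ 0.011  0.027 -0.02 ] [ 0.009 -0.01  -0.036]
-0.02 0 141 [-0.01  -0.019 -0.02 ] [ 0.011  0.022 -0.016] [ 0.009  0.012 -0.019]
```

Run:
```python
from workcell import monitor,camera,camera_params
from h import *
from scipy.spatial.transform import Rotation as Ro
import cv2
s=monitor.sense(); P=camera_params("wrist"); p,d=camera("wrist")
T=Ro.from_euler("xyz",s["tcp_rot"]).as_matrix(); o=s["tool_pos"]
for y in(-.017,.017):
  for z in(.017,-.016,-.045): print(y,z,proj(P,o+T@[.009,y,z]).round(1),proj(P,o+T@[-.009,y,z]).round(1))
print("cam in tool",(-P["R"].T@P["t"]-o)@T)
for u in(235,320):
    print([(v,p[v,u].tolist(),round(float(d[v,u]),3)) for v in range(225,320,8)])
c=p[190:340,180:380]; c=cv2.convertScaleAbs(cv2.resize(c,None,fx=4,fy=4,interpolation=3),alpha=2,beta=20); cv2.imwrite("pics/f.png",c)
```

```text
-0.017 0.017 [243.  229.5] [243.9 259.4]
-0.017 -0.016 [236.7 253.1] [237.9 288. ]
-0.017 -0.045 [228.5 283.3] [230.3 324.2]
0.017 0.017 [304.4 229.4] [303.7 259.3]
0.017 -0.016 [310.2 253.1] [309.1 288. ]
0.017 -0.045 [317.7 283.2] [316.1 324.1]
cam in tool [ 0.0722237   0.00077706 -0.16350684]
[(225, [206, 253, 180], 0.342), (233, [190, 195, 190], 0.355), (241, [75, 86, 77], 0.372), (249, [78, 88, 78], 0.375), (257, [54, 65, 54], 0.155), (265, [47, 60, 50], 0.148), (273, [50, 57, 51], 0.142), (281, [48, 53, 50], 0.134), (289, [46, 50, 46], 0.128), (297, [42, 44, 42], 0.122), (305, [36, 38, 37], 0.118), (313, [55, 56, 55], 0.115)]
[(225, [154, 246, 128], 0.352), (233, [156, 246, 132], 0.354), (241, [153, 246, 130], 0.357), (249, [151, 244, 128], 0.359), (257, [47, 75, 61], 0.151), (265, [40, 64, 54], 0.144), (273, [40, 63, 55], 0.14), (281, [36, 56, 52], 0.134), (289, [31, 47, 45], 0.128), (297, [35, 46, 44], 0.123), (305, [31, 41, 39], 0.118), (313, [49, 53, 51], 0.116)]
```

View pics/f.png

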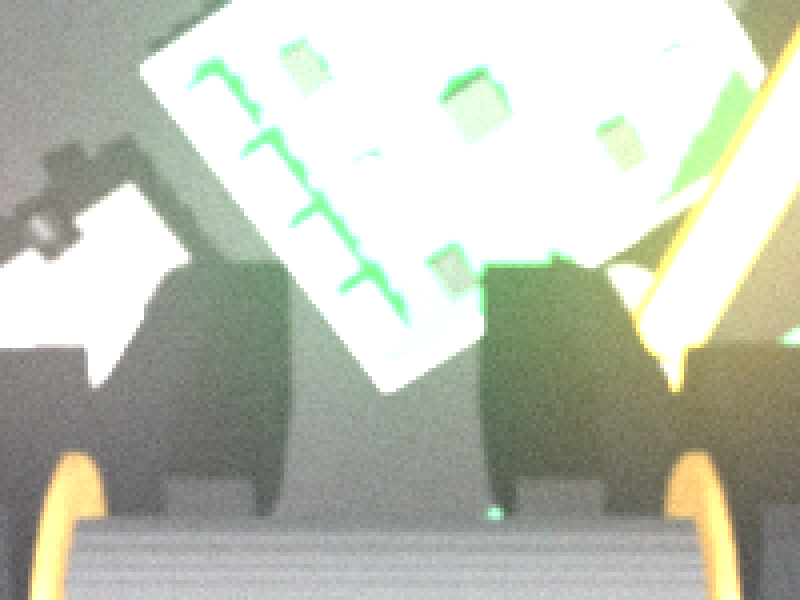

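The fingertips appear at crop row 265, which is image row 256, where 229 was expected. Depth puts them about 16 mm *behind* the reported TCP, so the real tool is about 33 mm shorter than stated and passed over the handle. I'll allow for that offset and retry.

Converted, 0.112 m / 0.75 = 0.1493, 0.06 m / 0.75 = 0.08.

Emit:
{"op": "step_hand", "data": {"motion": "0.0053 0.0493 0 0 0 0 0.06\n0.0107 0.1 0 0 0 0 0.06\n0.016 0.1493 0 0 0 0 0.06\n0.016 0.1493 0.04 0 0 0 0.06\n0.016 0.1493 0.08 0 0 0 0.06"}}

```text
clock: 3.95
tool_pos: [0.536, 0.1267, 0.1437]
tcp_rot: [3.141, 0.001, 2.764]
contact_force: [-0.7, 0.1, -1.1]
gripper_width: 0.053
grip_force: 0.0
```

Emit:
{"op": "step_hand", "data": {"motion": "0 0 0.04 0 0 0 0.06\n0 0 0.08 0 0 0 0.06\n0 0 0.104 0 0 0 0.06\n0 0 0.104 0 0 0 0.05\n0 0 0.104 0 0 0 0.022"}}

```text
clock: 4.37
tool_pos: [0.5352, 0.1248, 0.0661]
tcp_rot: [-3.141, -0.003, 2.761]
contact_force: [1.2, 0.8, 1.0]
gripper_width: 0.0488
grip_force: 0.0
```

Emit:
{"op": "step_hand", "data": {"motion": "0 0 0 0 0 0 0.022\n0 0 0 0 0 0 0.022\n0 0 0 0 0 0 0.022\n0 0 0 0 0 0 0.022"}}

```text
clock: 4.7
tool_pos: [0.5362, 0.1248, 0.0679]
tcp_rot: [3.141, 0.001, 2.761]
contact_force: [-0.4, 0.0, 0.2]
gripper_width: 0.0233
grip_force: 0.0
```

Converted, -0.055 m / 0.75 = -0.0733, -0.04 m / 0.75 = -0.0533.

Emit:
{"op": "step_hand", "data": {"motion": "0.0067 -0.0173 0 0 0 0 0.022\n0.0107 -0.0347 0 0 0 0 0.022\n0.012 -0.0533 0 0 0 0 0.022\n0.012 -0.0733 0 0 0 0 0.022\n0.012 -0.0733 0 0 0 0 0.022"}}

```text
clock: 5.12
tool_pos: [0.5065, 0.0757, 0.0674]
tcp_rot: [-3.141, 0.0, 2.759]
contact_force: [0.7, -0.2, -0.9]
gripper_width: 0.0224
grip_force: 0.0
```

Emit:
{"op": "step_hand", "data": {"motion": "-0.0027 -0.0187 0 0 0 0 0.022\n-0.008 -0.0373 0 0 0 0 0.022\n-0.016 -0.0547 0 0 0 0 0.022\n-0.024 -0.0693 0 0 0 0 0.022\n-0.024 -0.072 0 0 0 0 0.022"}}

```text
clock: 5.53
tool_pos: [0.5046, 0.019, 0.0674]
tcp_rot: [3.141, 0.002, 2.759]
contact_force: [0.2, 0.7, -0.3]
gripper_width: 0.0218
grip_force: 0.6
```

Run:
```python
from workcell import camera,camera_params
from h import *; import cv2
for n in("wrist","side"):
    P=camera_params(n); p,d=camera(n); H=cv2.cvtColor(p,cv2.COLOR_BGR2HSV); v,u=np.nonzero(cv2.inRange(H,(22,130,100),(34,255,255)))
    q=np.linalg.solve(P["intrinsics"],np.array([u,v,1+0*u],float))*d[v,u]; w=(P["R"].T@(q-P["t"][:,None])).T
    w=w[(abs(w[:,2]-.057)<.006)&(np.linalg.norm(w[:,:2]-[.6135,.0434],axis=1)<.12)&(np.linalg.norm(w[:,:2]-[.6135,.0434],axis=1)>.04)]
    e=w[:,:2].mean(0)-[.6135,.0434] if len(w) else [0,0]; print(n,len(w),np.degrees(np.arctan2(e[1],e[0]))%360)
```

```text
wrist 318 189.03767349322328
side 51 196.0688875299698
```

Converted, -0.0034 m / 0.75 = -0.0045, -0.0017 m / 0.75 = -0.0023.

Emit:
{"op": "step_hand", "data": {"motion": "-0.0013 -0.0023 0 0 0 0 0.022\n-0.0027 -0.0045 0 0 0 0 0.022\n-0.0027 -0.0045 0 0 0 0 0.022"}}

```text
clock: 5.88
tool_pos: [0.5042, 0.0168, 0.067]
tcp_rot: [3.141, -0.0, 2.761]
contact_force: [-0.2, 1.1, 0.7]
gripper_width: 0.022
grip_force: 0.5
```

Emit:
{"op": "step_hand", "data": {"motion": "-0.0013 -0.0023 0 0 0 0 0.022\n-0.0013 -0.0023 0 0 0 0 0.022"}}

```text
clock: 6.05
tool_pos: [0.5041, 0.016, 0.067]
tcp_rot: [3.139, -0.002, 2.761]
contact_force: [-1.2, 10.9, 2.9]
gripper_width: 0.0227
grip_force: 5.0
```

Emit:
{"op": "step_hand", "data": {"motion": "-0.0007 -0.0011 0 0 0 0 0.022\n-0.0007 -0.0011 0 0 0 0 0.022"}}

```text
clock: 6.22
tool_pos: [0.504, 0.0154, 0.0669]
tcp_rot: [3.139, -0.003, 2.761]
contact_force: [-2.0, 12.2, 3.3]
gripper_width: 0.0243
grip_force: 5.0
```

Converted, -0.1 m / 0.75 = -0.1333, -0.065 m / 0.75 = -0.0867.

Emit:
{"op": "step_hand", "data": {"motion": "0 0 0 0 0 0 0.05\n0 0 0 0 0 0 0.05\n0 0 -0.04 0 0 0 0.05\n0 0 -0.0867 0 0 0 0.05\n0 0 -0.1333 0 0 0 0.05"}}

```text
clock: 6.63
tool_pos: [0.5043, 0.0134, 0.1681]
tcp_rot: [-3.141, -0.001, 2.761]
contact_force: [0.2, -0.6, -0.7]
gripper_width: 0.0497
grip_force: 0.0
```

Emit:
{"op": "step_hand", "data": {"motion": "0 0 -0.04 0 0 0 0.05\n-0.0347 -0.0267 -0.0533 0 0 0 0.05\n-0.0693 -0.0533 -0.0533 0 0 0 0.05\n-0.1013 -0.08 -0.0533 0 0 0 0.05\n-0.1013 -0.0973 -0.0533 0 0 0 0.05"}}

```text
clock: 7.05
tool_pos: [0.5498, -0.0857, 0.2066]
tcp_rot: [-3.141, 0.001, 2.759]
contact_force: [0.2, -0.3, -1.6]
gripper_width: 0.0502
grip_force: 0.0
```

Emit:
{"op": "step_hand", "data": {"motion": "0 0 0 0 0 0 0.05\n0 0 0 0 0 0 0.05"}}

```text
clock: 7.22
tool_pos: [0.5476, -0.0823, 0.2068]
tcp_rot: [3.142, -0.001, 2.76]
contact_force: [0.2, -0.2, 1.1]
gripper_width: 0.0496
grip_force: 0.0
```

Run:
```python
from workcell import monitor,camera,camera_params
from h import *; import cv2
s=monitor.sense();P=camera_params("wrist"); p,d=camera("wrist"); cv2.imwrite("pics/w5.png",p); np.save("pics/w5.npy",d); np.savez("pics/w5p.npz",**P)
print(s["tool_pos"],s["tcp_rot"],s["contact_force"],[proj(P,[.566,-.0885,z]).round() for z in(.116,.084)])
for n in("wrist",):
    H=cv2.cvtColor(p,cv2.COLOR_BGR2HSV); v,u=np.nonzero(cv2.inRange(H,(5,150,120),(16,255,255)))
    q=np.linalg.solve(P["intrinsics"],np.array([u,v,1+0*u],float))*d[v,u]; w=(P["R"].T@(q-P["t"][:,None])).T
    w=w[(abs(w[:,2]-.116)<.004)&(np.linalg.norm(w[:,:2]-[.566,-.0885],axis=1)<.03)]
    print(len(w),w.mean(0),cv2.minAreaRect(w[:,:2].astype(np.float32)))
```

```text
[ 0.54758968 -0.08233072  0.20680349] [ 3.14150503e+00 -7.76198385e-04  2.75985940e+00] [ 0.16630767 -0.21419975  1.06383266] [array([276., 233.]), array([276., 220.])]
0 [nan nan nan] ((0.0, 0.0), (0.0, 0.0), 0.0)<stdin>:9: RuntimeWarning: Mean of empty slice.
  ret = um.true_divide(
```

View pics/w5.png

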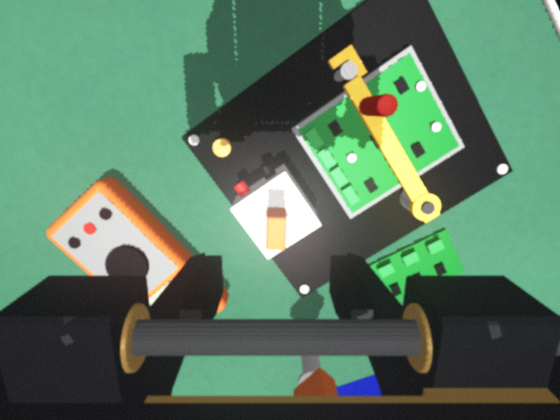

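The clamp is closed with its hook around the post at (347,70). The pin head is at (277,230), almost square to the tool. I'll refine with a wider hue range.

Run:
```python
from h import *; import cv2
P=dict(np.load("pics/w5p.npz")); p=cv2.imread("pics/w5.png"); d=np.load("pics/w5.npy")
H=cv2.cvtColor(p,cv2.COLOR_BGR2HSV); m=cv2.inRange(H,(5,110,110),(24,255,255)); m[:,:255]=0;m[:,300:]=0;m[:195]=0;m[262:]=0
v,u=np.nonzero(m); q=np.linalg.solve(P["intrinsics"],np.array([u,v,1+0*u],float))*d[v,u]; w=(P["R"].T@(q-P["t"][:,None])).T
print(len(w),u.min(),u.max(),v.min(),v.max(),w[:,2].min(),w[:,2].max())
w=w[abs(w[:,2]-w[:,2].max()+.003)<.004]; print(len(w),w.mean(0),cv2.minAreaRect(w[:,:2].astype(np.float32)))
```

```text
59 267 284 216 250 0.01989987408172963 0.3703727150422967
2 [ 0.48096591 -0.05478627  0.37037272] ((0.48096591234207153, -0.05478626862168312), (0.0, 0.0), 0.0)
```

Run:
```python
from h import *; import cv2
P=dict(np.load("pics/w5p.npz")); p=cv2.imread("pics/w5.png"); d=np.load("pics/w5.npy")
vv,uu=np.mgrid[190:265,245:310]; u=uu.ravel();v=vv.ravel()
q=np.linalg.solve(P["intrinsics"],np.array([u,v,1+0*u],float))*d[v,u]; w=(P["R"].T@(q-P["t"][:,None])).T
k=abs(w[:,2]-.116)<.005; print(k.sum(),w[k].mean(0),u[k].mean(),v[k].mean(),u[k].min(),u[k].max(),v[k].min(),v[k].max())
a=w[k,:2].astype(np.float32); print(cv2.minAreaRect(a)); c=np.cov(a.T); e,V=np.linalg.eigh(c); print(np.degrees(np.arctan2(V[1,0],V[0,0])),np.sqrt(12*e))
k=abs(w[:,2]-.07)<.004; b=w[k,:2].astype(np.float32); print("block",cv2.minAreaRect(b))
for y in range(205,258,6): print(y,[tuple(cv2.cvtColor(p,cv2.COLOR_BGR2HSV)[y,x]) for x in(270,277,284)])
```

```text
688 [ 0.56574163 -0.0887348   0.11548271] 275.21947674418607 232.12790697674419 265 285 215 249
((0.5664058923721313, -0.08916965126991272), (0.015910103917121887, 0.027940286323428154), 67.83041381835938)
-114.18389383309177 [0.01567333 0.02843845]
block ((0.5667945742607117, -0.0891541987657547), (0.0602380596101284, 0.060261089354753494), 12.397061347961426)
205 [(np.uint8(12), np.uint8(11), np.uint8(231)), (np.uint8(14), np.uint8(12), np.uint8(229)), (np.uint8(10), np.uint8(3), np.uint8(246))]
211 [(np.uint8(9), np.uint8(99), np.uint8(173)), (np.uint8(8), np.uint8(99), np.uint8(177)), (np.uint8(8), np.uint8(98), np.uint8(182))]
217 [(np.uint8(11), np.uint8(128), np.uint8(246)), (np.uint8(10), np.uint8(126), np.uint8(241)), (np.uint8(9), np.uint8(120), np.uint8(233))]
223 [(np.uint8(24), np.uint8(95), np.uint8(255)), (np.uint8(24), np.uint8(92), np.uint8(255)), (np.uint8(22), np.uint8(95), np.uint8(255))]
229 [(np.uint8(23), np.uint8(96), np.uint8(255)), (np.uint8(24), np.uint8(92), np.uint8(255)), (np.uint8(21), np.uint8(100), np.uint8(255))]
235 [(np.uint8(23), np.uint8(99), np.uint8(255)), (np.uint8(24), np.uint8(91), np.uint8(255)), (np.uint8(20), np.uint8(104), np.uint8(255))]
241 [(np.uint8(23), np.uint8(100), np.uint8(255)), (np.uint8(23), np.uint8(99), np.uint8(255)), (np.uint8(20), np.uint8(93), np.uint8(255))]
247 [(np.uint8(23), np.uint8(105), np.uint8(255)), (np.uint8(23), np.uint8(108), np.uint8(255)), (np.uint8(17), np.uint8(98), np.uint8(255))]
253 [(np.uint8(0), np.uint8(0), np.uint8(255)), (np.uint8(30), np.uint8(1), np.uint8(243)), (np.uint8(3), np.uint8(22), np.uint8(115))]
```

Converted, 0.05 m / 0.75 = 0.0667, 0.04 m / 0.75 = 0.0533, 0.035 rad / 4 = 0.0088.

Emit:
{"op": "step_hand", "data": {"motion": "-0.026 0.0013 0 0 0 0.0088 0.05\n-0.026 0.0013 0.0533 0 0 0.0088 0.05\n-0.026 0.0013 0.0667 0 0 0.0088 0.05\n-0.026 0.0013 0.0667 0 0 0.0088 0.05", "clamp_n": 4}}

```text
clock: 7.6
tool_pos: [0.5647, -0.0871, 0.1543]
tcp_rot: [-3.141, -0.007, 2.727]
contact_force: [0.8, -0.3, 0.0]
gripper_width: 0.0501
grip_force: 0.0
```

Run:
```python
from workcell import monitor
import time
s=monitor.sense(); print(s["tool_pos"],s["tcp_rot"],s["contact_force"])
```

```text
[ 0.56473184 -0.08710283  0.15430623] [-3.14127619 -0.00678429  2.72721842] [ 0.75607596 -0.34263022  0.04198398]
```

Converted, 0.087 m / 0.75 = 0.116, -0.001 m / 0.75 = -0.0013.

Emit:
{"op": "step_hand", "data": {"motion": "-0.002 -0.0013 0.04 0 0 0 0.05\n-0.002 -0.0013 0.08 0 0 0 0.05\n-0.002 -0.0013 0.1067 0 0 0 0.05\n-0.002 -0.0013 0.116 0 0 0 0.05\n-0.002 -0.0013 0.116 0 0 0 0.05"}}

```text
clock: 8.02
tool_pos: [0.5671, -0.0897, 0.07]
tcp_rot: [-3.141, -0.002, 2.726]
contact_force: [0.4, 0.8, 0.3]
gripper_width: 0.0499
grip_force: 0.0
```

Emit:
{"op": "step_hand", "data": {"motion": "0 0 0 0 0 0 0.03\n0 0 0 0 0 0 0.01\n0 0 0 0 0 0 0.01\n0 0 0 0 0 0 0.01\n0 0 0 0 0 0 0.01", "clamp_n": 4}}

```text
clock: 8.43
tool_pos: [0.5678, -0.0904, 0.0707]
tcp_rot: [3.141, 0.001, 2.726]
contact_force: [-0.4, 0.9, 0.6]
gripper_width: 0.0188
grip_force: 0.0
```

Emit:
{"op": "step_hand", "data": {"motion": "0 0 0 0 0 0 0.01\n0 0 0 0 0 0 0.01\n0 0 0 0 0 0 0.01"}}

```text
clock: 8.68
tool_pos: [0.5678, -0.0905, 0.0705]
tcp_rot: [-3.142, 0.001, 2.726]
contact_force: [-0.3, -0.5, 4.1]
gripper_width: 0.016
grip_force: 4.0
```

Emit:
{"op": "step_hand", "data": {"motion": "0 0 0 0 0 0 0.01\n0 0 0 0 0 0 0.01\n0 0 0 0 0 0 0.01", "clamp_n": 12}}

```text
clock: 8.93
tool_pos: [0.5678, -0.0905, 0.0705]
tcp_rot: [-3.142, 0.001, 2.726]
contact_force: [-0.9, -0.3, 6.5]
gripper_width: 0.016
grip_force: 12.0
```

Emit:
{"op": "step_hand", "data": {"motion": "0 0 -0.0027 0 0 0 0.01\n0 0 -0.0053 0 0 0 0.01\n0 0 -0.008 0 0 0 0.01\n0 0 -0.008 0 0 0 0.01"}}

```text
clock: 9.27
tool_pos: [0.5675, -0.0903, 0.0762]
tcp_rot: [3.142, -0.0, 2.726]
contact_force: [-0.4, -1.0, -1.5]
gripper_width: 0.0156
grip_force: 12.0
```

Converted, -0.012 m / 0.75 = -0.016, -0.009 m / 0.75 = -0.012.

Emit:
{"op": "step_hand", "data": {"motion": "0 0 -0.004 0 0 0 0.01\n0 0 -0.008 0 0 0 0.01\n0 0 -0.012 0 0 0 0.01\n0 0 -0.016 0 0 0 0.01\n0 0 -0.016 0 0 0 0.01"}}

```text
clock: 9.68
tool_pos: [0.5679, -0.0905, 0.0888]
tcp_rot: [3.142, 0.001, 2.726]
contact_force: [1.0, 0.8, -1.1]
gripper_width: 0.0161
grip_force: 12.0
```

Emit:
{"op": "step_hand", "data": {"motion": "0 0 -0.004 0 0 0 0.01\n0 0 -0.008 0 0 0 0.01\n0 0 -0.012 0 0 0 0.01\n0 0 -0.016 0 0 0 0.01\n0 0 -0.016 0 0 0 0.01"}}

```text
clock: 10.1
tool_pos: [0.5679, -0.0905, 0.1008]
tcp_rot: [3.142, 0.001, 2.726]
contact_force: [1.4, 0.4, -1.7]
gripper_width: 0.0158
grip_force: 12.0
```

Run:
```python
from workcell import monitor,camera,camera_params
from h import *; import cv2
s=monitor.sense(); print(s["tool_pos"],s["contact_force"])
P=camera_params("side"); p,d=camera("side"); u,v=proj(P,[.566,-.089,.085]).astype(int); print(u,v,[proj(P,[.566,-.089,z]).round(1).tolist() for z in(.07,.079,.114,.146)])
cv2.imwrite("pics/s6.png",cv2.resize(p[v-38:v+37,u-50:u+50],None,fx=8,fy=8,interpolation=3))
```

```text
[ 0.56785793 -0.09045614  0.10077185] [ 1.3632391   0.41078271 -1.65916989]
305 256 [[305.4, 263.4], [305.6, 259.5], [306.6, 244.1], [307.5, 229.4]]
```

View pics/s6.png

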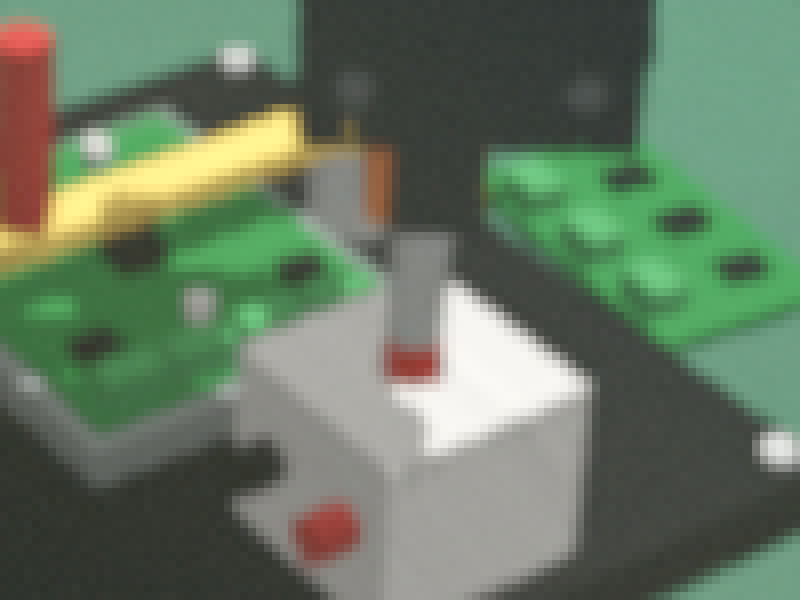

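The picture shows the bare shank at x≈415. The red band's top edge is at row ~347 and the block face at ~380, so about 9–10 mm of the 18 mm band is out. That matches the measured 30 mm lift. The clamp is still closed and the side forces are about 1 N, so I'm handing in.

Emit:
{"op": "step_hand", "data": {"motion": "0 0 0 0 0 0 0.01\n0 0 0 0 0 0 0.01\n0 0 0 0 0 0 0.01"}}

```text
clock: 10.4
tool_pos: [0.5675, -0.0903, 0.0998]
tcp_rot: [3.142, -0.0, 2.726]
contact_force: [-1.2, 0.3, -1.6]
gripper_width: 0.0161
grip_force: 12.0
```

```bash
python3 -c "
from workcell import ticket
print(ticket.job_done())"
```

```text
the job is handed in; nothing more can be done
None
```

The clamp is closed with its hook around the post, and the job was handed in at 10.4 s with the pin held about 30 mm up, the block face near mid-band; my first clamp sweep passed above the handle (the real fingertips sit about 33 mm higher than stated) and was redone with that offset.

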